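Snap a soil sample tube into the extruder's spring clips

ROBOT

A 7-joint arm with a two-finger parallel gripper is mounted at the origin on the work surface. World frame = base frame: x ahead of the robot, y to its left, z up, the work surface at z = 0. Lengths are in m, angles in rad, forces in N, time in s.
With the tool pointing down it reaches from about 0.4 to 0.9 m from the base axis. Payload 5.5 kg.
Tool frame: the origin (TCP) lies midway between the tips of the shut fingers; the grasp point (between the pads) lies 19 mm behind it; z points along the fingers, x is the direction in which the jaws open and shut, and the axes are right-handed (so a half turn about z gives the same grasp; the last joint's range is limited). The gripper opens to 92 mm and grips with 3 to 60 N. Pads are 19 mm wide; open, the fingers measure 130 mm over their backs; the gripper's body (75 mm by 190 mm) begins 47 mm behind the grasp point.
Start: joints at [1.562, 0.501, -0.427, 1.55, 0.221, 1.138, -0.21], TCP at [0.175, -0.626, 0.227] pointing down, gripper open.
Joint ranges: [-2.88, 2.88], [-0.31, 2.03], [-1.54, 1.56], [0.2, 2.42], [-1.41, 4.55], [0.19, 2.02], [-2.57, 2.57]. Speed limits (rad/s): [2.57, 2.57, 3.14, 3.14, 3.14, 3.14, 3.14].

INTERFACE

Orientations are given as a rotation vector (axis times angle).
In Python, from bench import robot gives the robot as it stands.
- The arm moves only by the tool carry_out, never from a script. Its arguments are lists of equal length, an entry for each row: "hand": the gripper's target within -1 to 1 (shut at 1, half-way at 0, fully open at -1); "dp": the shift along the tool's x, y, z scaled (see below), a list of three; "turn": the turn about the tool's z scaled (see below). In form: {"hand": [hand, ...], "dp": [[tx, ty, tz], ...], "turn": [turn, ...]}. A call has 1 to 20 rows; each row is the pose to reach, as a shift and turn from the pose commanded when the call began, along the tool's axes at that moment; what a row does not reach only later rows make up. The controller multiplies each number of a shift by 0.12 m and each number of a turn by 30 degrees. A row lasts 1/12 s, in which the tool goes at most 41.7 mm and 7.16 degrees, less where a joint would pass 70% of its speed; a pose out of reach is approached as far as the arm can. A call with a number of a shift or a turn outside -1 to 1 is refused whole. A call with a gripper value outside its range is refused whole. The fingers move at their own pace and stop on an object; the grip force is fixed at half the most. Time passes only in rows, so rows that repeat a pose let the fingers close. It gives the time, the measured TCP pose, the force and the opening at its end, in the units of the state.
- robot.state(): the state, without advancing time (a new reading comes with each control period).
- robot.grab_frame(name): name is "scene" or "top"; returns a dict with "frame" (480x640x3 uint8, red, green, blue), "range_z" (480x640 float32, m along the optical axis (not along the pixel's ray), 0 where there is no reading), "intrinsics" (3x3 intrinsics, pixels), "xyz" and "attitude" of the camera in the world. Camera axes: x right, y up, looking along -z (the intrinsics and any distortion apply to the point x, -y, -z); pixel columns grow to the right and rows downward; lengths in m; the calibration is good to about 2 mm. A picture is of the moment at which its call begins.
- robot.sign_off(): hands the job in, once; it reports no verdict.
The state is a dict: "time": time; "qpos": joint angles; "dq": joint speeds; "joint_torque": joint torques, N m; "tcp_pos": TCP position; "eef_rot": TCP orientation; "force": force on the tool from outside, world axes, zero at the start; "ft_torque": the same for the moment, N m; "finger_gap": opening from 0.0 (shut) to 1.0 (fully open).
Only numpy, scipy, OpenCV 4.12 (cv2) and the standard library are available. Lean on these libraries where they do the work, as an engineer would, in place of code of your own. Each camera call takes 0.05 s, during which the arm holds its last target. There are 200 camera calls.

TASK

Take the long steel sample tube from the wooden rest and press it down into the two spring clips of the blue hand extruder until it snaps fully home on the saddles, centred on the clips, its tapered cutting end pointing away from the ram. Set it onto the clips and push it in, do not drop it, and leave the short tube and the little tin where they are.

Things in the scene. Friction and masses are not known exactly. Their poses are not given: they have to be found in the camera images.
- tube: The long steel sample tube, closed, 38 mm in diameter, 180 mm long, 0.26 to 0.42 kg. Origin at the middle of its length, on its axis; x axis along it to the tapered cutting end (the last 15 mm narrow to 30 mm); the other end is flat, black-capped. At first it lies level in either slot of the wooden rest, axis 52 mm above the table.
- cutting_end (a point): The centre of the face of the long tube's tapered end, 90 mm from the middle along its x axis.
- short_tube: A tube of the same kind and diameter but only 120 mm long, about 0.2 kg, in the other slot. To be left alone. Origin at its middle on the axis, x axis to its tapered end.
- rest: Fixed wooden rest. Origin at the centre of its underside, on the table. Base 130 (x) by 190 (y) by 12 mm; two V-slots along x at y = -46 and +46 mm, made by V ribs at x = -40 and +40 mm (12 mm thick in x, 46 mm high): 68 mm are free between the ribs for fingers around a tube's middle. The tubes' tapered ends point to +x.
- extruder: Fixed blue hand extruder. Origin on the table, under the middle between the clips. The tube belongs along its y axis; the ram is at +y. Base plate 110 mm wide (x), y = -110 to +230, 12 mm thick. Ram disc 32 mm wide, facing the clips, its face at y = 110, z = 50; ram block 97 mm high, y = 150 to 180; 80 mm handwheel at y = 212 to 222, its crank pin to 257.
- seat (a point): Middle of the tube when fully home: midway between the clips, 50 mm above the table, axes as the extruder's. Laid on the clips unpressed, the tube stops with its axis about 30 mm higher; pushing it in takes 15 to 22 N in all; about halfway down each clip snaps over (one end may snap before the other).
- clip_ram (a point): Middle of the spring clip nearer the ram, 48 mm from the seat along +y, 50 mm above the table; its twin is 48 mm the other way. Each clip is 14 mm wide in y (82 mm free between them): two upright spring-steel jaws 78 mm high, rounded noses of 5 mm radius at 64 mm height, 26 mm apart at rest, with flared lead-ins above; a 31 mm high saddle between.
- tin: A bystander, to be left alone: small open aluminium tin, 64 mm across, 28 mm high, between the rest and the extruder towards the far side. Origin at the centre of its underside.
Things that resemble listed ones, but are neither listed nor needed, are in the scene too. What is shaped like the tube but purple, turquoise or yellow is not meant.

How it is judged:
By the outcome, as a careful person would: the job done as asked, in the order asked, and still so for the second after the job is handed in, with the robot touching nothing.
It also fails if it takes over 38 s, if anything falls off the work surface, if the arm or the gripper's body presses on something with over 40 N, if the wrist force passes 120 N, or if a joint passes its speed limit or range.

## Working session

There is one attempt and no reset: what is moved stays moved. The work goes in short steps, Python scripts to look and compute and a tool call to move; the robot and the scene stay as the last step left them, time stands still between calls to the robot, and variables do not carry over. Pictures are saved under pics/ and viewed, about 8 in all and at most 12, crops included, and the job is handed in when it is done.

Besides the shell and the picture viewer there is one more tool, called after "Emit:" in YAML: its name, and indented under it one key for each argument. carry_out: Moves the arm, as the interface text tells. Its arguments: {"type":"object","properties":{"hand":{"type":"array"},"dp":{"type":"array"},"turn":{"type":"array"}},"required":["hand","dp","turn"]}

```bash
mkdir -p pics
cat > h.py <<'E'
import numpy as np,cv2
from scipy.spatial.transform import Rotation as R
from bench import robot
def grab(n):
    f=robot.grab_frame(n); f['R']=R.from_rotvec(f['attitude']).as_matrix() if np.size(f['attitude'])==3 else (np.array(f['attitude']) if np.size(f['attitude'])==9 else None); return f
def save(f,p): cv2.imwrite(p,f['frame'][:,:,::-1])
def ray(f,u,v):
    K=f['intrinsics']; d=np.array([(u-K[0,2])/K[0,0],-(v-K[1,2])/K[1,1],-1.]); return f['R']@d
def onplane(f,u,v,z):
    d=ray(f,u,v); o=np.array(f['xyz']); return o+d*(z-o[2])/d[2]
def cloud(f):
    K=f['intrinsics'];v,u=np.mgrid[:480,:640];z=f['range_z']
    p=np.stack([(u-K[0,2])/K[0,0]*z,-(v-K[1,2])/K[1,1]*z,-z],-1)
    return p@f['R'].T+np.array(f['xyz'])
E
python3 - <<'E'
from h import *
print(robot.state())
for n in('scene','top'):
    f=grab(n);save(f,f'pics/{n}0.png');print(n,f['xyz'],f['attitude'],f['intrinsics'],[k for k in f])
E
```

```text
{'time': 0.0, 'qpos': array([ 1.56223844,  0.5018345 , -0.42681925,  1.5514758 ,  0.22080058,
        1.13828008, -0.21030615]), 'dq': array([-0.00170961, -0.00165846, -0.00113947,  0.00141834,  0.00147662,
       -0.00018295,  0.00032604]), 'joint_torque': array([ 6.92483809e-04, -5.66590118e+01, -5.81537113e+00, -2.79107845e+01,
       -6.84832083e-02,  3.09100596e-02,  2.10810322e-04]), 'tcp_pos': array([ 0.17426208, -0.62546927,  0.22567846]), 'eef_rot': array([-2.50097783e+00,  1.89920260e+00,  2.34876013e-03]), 'force': array([ 0.12367307, -0.13069312, -0.4888375 ]), 'ft_torque': array([-0.06776225,  0.00429343, -0.01176581]), 'finger_gap': 1.0016642367889914}
scene [1.34112672 0.52876345 0.95886897] [0.46358156 1.011723   2.13637065] [[520.11867044   0.         312.25458611]
 [  0.         520.11867044 241.69676223]
 [  0.           0.           1.        ]] ['frame', 'range_z', 'intrinsics', 'xyz', 'attitude', 'R']
top [ 0.25587283 -0.21333205  1.42350922] [ 0.13427772 -0.13432417 -1.57821205] [[601.89524561   0.         318.83113392]
 [  0.         601.89524561 242.09400415]
 [  0.           0.           1.        ]] ['frame', 'range_z', 'intrinsics', 'xyz', 'attitude', 'R']
```

View pics/top0.png

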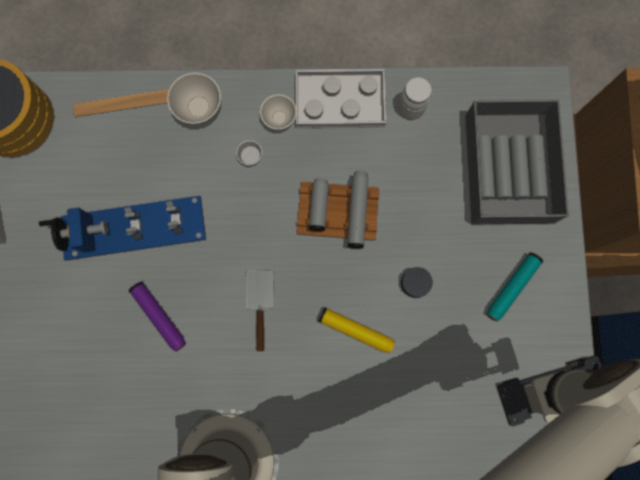

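View pics/scene0.png

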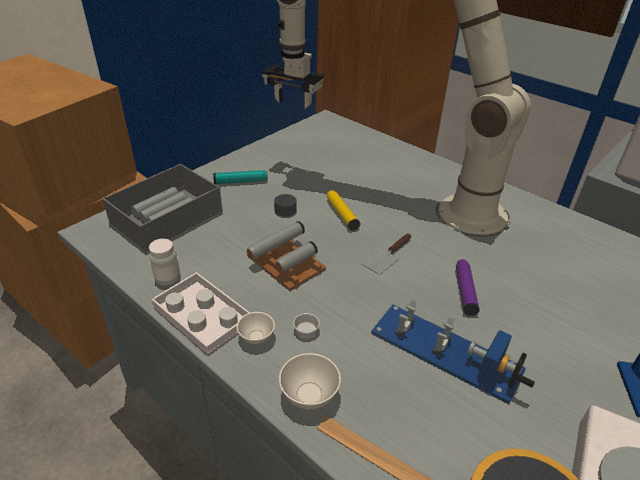

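Top view: the rest is at about (338,211), with the long tube at (358,210). Its black cap is at (356,245) and its taper at (360,173). The extruder is at (135,228) with the ram on the left; the tin is at (249,153). The scene view agrees. Next I measure from depth.

```bash
cat > m.py <<'E'
from h import *
cs={}
for n in('top','scene'):
    f=grab(n);c=cloud(f);cs[n]=(f,c)
    hsv=cv2.cvtColor(f['frame'],cv2.COLOR_RGB2HSV);ok=f['range_z']>0
    blue=cv2.inRange(hsv,(100,120,40),(130,255,255))>0
    m=blue&ok&(abs(c[...,2]-.012)<.006)&(c[...,0]>.25)&(c[...,0]<.6)&(c[...,1]<.45)
    p=c[m]; r=cv2.minAreaRect(p[:,:2].astype(np.float32)*1000);print(n,'plate',r,cv2.boxPoints(r).round(1).tolist(),'z',np.median(p[:,2]))
    # clips: above 55mm, near plate
    ctr=np.array(r[0])/1000
    q=c[ok&(c[...,2]>.05)&(c[...,2]<.085)&(np.linalg.norm(c[...,:2]-ctr,axis=-1)<.19)&~blue]
    np.save(f'clip_{n}.npy',q); 
    # tube
    s=ok&(c[...,2]>.055)&(c[...,2]<.08)&(hsv[...,1]<60)&(c[...,0]>.2)
    k,l,st,ce=cv2.connectedComponentsWithStats(s.astype(np.uint8))
    for i in range(1,k):
        if st[i,4]>100:
            t=c[l==i]; a=cv2.minAreaRect(t[:,:2].astype(np.float32)*1000)
            print(' comp',ce[i].round(),st[i,4],[np.round(x,1).tolist() for x in a],np.percentile(t[:,2],95).round(4))
E
python3 m.py
```

```text
top plate ((540.33154296875, 230.64527893066406), (107.35246276855469, 336.5670471191406), 7.735185146331787) [[464.5, 390.20001220703125], [509.79998779296875, 56.70000076293945], [616.2000122070312, 71.0999984741211], [570.9000244140625, 404.6000061035156]] z 0.012158420805562509
 comp [192.  95.] 338 [[844.8, 81.9], [129.3, 127.2], 26.0] 0.064
 comp [411. 106.] 142 [[821.5, -439.5], [67.8, 33.9], 65.0] 0.0794
 comp [491. 184.] 529 [[631.9, -613.8], [341.7, 161.8], 35.2] 0.079
 comp [540. 138.] 786 [[724.3, -745.0], [325.2, 153.0], 34.9] 0.0789
 comp [358. 210.] 1184 [[568.1, -305.3], [37.4, 181.0], 84.9] 0.0743
 comp [318. 204.] 766 [[581.0, -214.9], [36.4, 122.4], 84.9] 0.0742
 comp [ 55. 231.] 274 [[524.3, 391.8], [85.7, 45.5], 39.4] 0.0776
 comp [ 97. 228.] 125 [[527.7, 300.5], [28.8, 43.0], 17.1] 0.068
scene plate ((428.3478698730469, -526.6256713867188), (1891.0269775390625, 173.55233764648438), 82.06224060058594) [[211.8000030517578, -1451.0999755859375], [383.70001220703125, -1475.0999755859375], [644.9000244140625, 397.79998779296875], [473.0, 421.79998779296875]] z 0.011476287227336734
 comp [31. 48.] 344 [[361.0, -2244.4], [53.0, 322.0], 89.4] 0.0782
 comp [159. 184.] 720 [[633.8, -750.0], [147.9, 314.3], 56.5] 0.0785
 comp [166. 214.] 817 [[723.8, -610.6], [165.2, 340.9], 55.5] 0.0789
 comp [276. 238.] 625 [[568.9, -298.6], [41.3, 181.3], 85.8] 0.0723
 comp [297. 254.] 443 [[580.7, -207.8], [36.9, 124.5], 87.4] 0.0714
 comp [164. 264.] 211 [[846.2, -427.7], [37.3, 68.0], 66.9] 0.0791
 comp [309. 376.] 437 [[846.4, 83.7], [129.4, 128.1], 36.1] 0.0619
 comp [520. 375.] 233 [[539.0, 396.2], [75.5, 38.4], 62.6] 0.0766
 comp [605. 439.] 2639 [[583.3, 600.2], [178.0, 91.1], 14.1] 0.072
```

Run:
```python
from h import *
d=np.array([-.1346,.9909]);o=np.array([.5484,.1712]);ex=np.array([d[1],-d[0]])
for n in('top','scene'):
    q=np.load(f'clip_{n}.npy');l=np.c_[(q[:,:2]-o)@ex,(q[:,:2]-o)@d,q[:,2]]*1000
    for s in(1,-1):
        for sx in (1,-1):
            k=l[(abs(l[:,1]-48*s)<20)&(l[:,0]*sx>5)&(abs(l[:,0])<40)]
            if len(k)>3: print(n,s,sx,len(k),np.percentile(k,[5,50,95],axis=0).round(1).tolist())
f=grab('top');cv2.imwrite('pics/clip.png',cv2.resize(f['frame'][180:280,40:220,::-1],None,fx=4,fy=4,interpolation=cv2.INTER_CUBIC))
# blue plate visible corner projection
t=robot.state();Rm=R.from_rotvec(t['eef_rot']).as_matrix();print(Rm.round(3))
```

```text
top 1 1 78 [[13.5, 40.0, 63.1], [20.8, 49.3, 70.4], [30.2, 57.4, 78.8]]
top 1 -1 62 [[-30.3, 40.2, 58.8], [-21.1, 47.5, 69.0], [-14.8, 56.9, 80.1]]
top -1 1 74 [[13.3, -55.8, 65.6], [20.7, -47.6, 71.5], [31.0, -38.5, 79.4]]
top -1 -1 57 [[-29.9, -56.7, 61.5], [-21.1, -47.3, 70.0], [-14.0, -38.3, 81.7]]
[[ 0.268 -0.963 -0.   ]
 [-0.963 -0.268  0.001]
 [-0.001 -0.    -1.   ]]
```

View pics/clip.png

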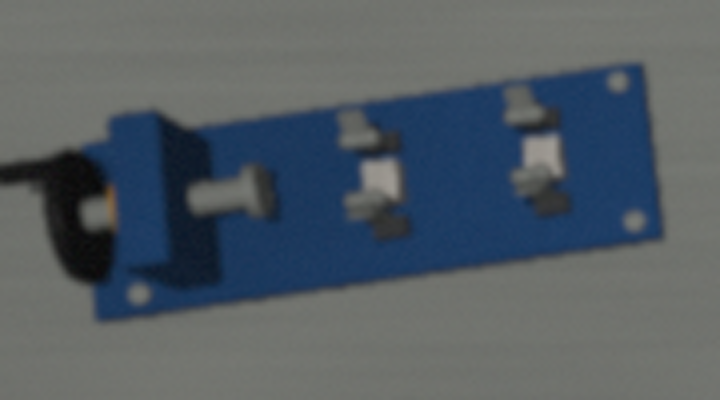

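The zoomed crop confirms it: the clips and their white saddles are at the right, and the ram disc is at the left. The clip points match the plate fit to within 1 mm. Seat is about (0.548,0.171) with yaw 7.7°. The tube is at (0.568,-0.305), heading -5°. I'll write a planner that outputs move numbers, taking the half-turn variant so that joint 7 stays in range.

```bash
cat > plan.py <<'E'
import sys
from h import *
def plan(tx,ty,tz,head,n):
    s=robot.state();p=np.array(s['tcp_pos']);Rm=R.from_rotvec(s['eef_rot']).as_matrix()
    h=np.degrees(np.arctan2(Rm[1,0],Rm[0,0]));print('t',round(s['time'],2),'p',p.round(4),'head',h.round(2),'tilt',Rm[:,2].round(4),'F',s['force'].round(1),'gap',round(s['finger_gap'],3),'q',s['qpos'].round(2))
    dh=head-h; T=np.array([tx,ty,tz])
    if n==1: w=Rm.T@(T-p)/.12; print('dp',w.round(3),'turn',round(-dh/30,3)); return
    for i in range(n):
        a=np.radians(h+dh*i/n);X=np.array([np.cos(a),np.sin(a),0]);Z=np.array([0,0,-1.]);Y=np.cross(Z,X)
        w=np.stack([X,Y,Z])@((T-p)/n)/.12; print('dp',w.round(3),'turn',round(-dh/n/30,3))
if __name__=='__main__': a=list(map(float,sys.argv[1:])); plan(*a[:4],int(a[4]))
E
python3 plan.py .568 -.305 .2 84.9 6
```

```text
t 0.25 p [ 0.1744 -0.6258  0.2262] head -74.43 tilt [-2.e-04  9.e-04 -1.e+00] F [-0.3  0.4 -0.9] gap 0.998 q [ 1.56  0.5  -0.43  1.55  0.22  1.14 -0.21]
dp [-0.283 -0.646  0.036] turn -0.885
dp [ 0.036 -0.704  0.036] turn -0.885
dp [ 0.347 -0.614  0.036] turn -0.885
dp [ 0.585 -0.394  0.036] turn -0.885
dp [ 0.699 -0.091  0.036] turn -0.885
dp [0.666 0.231 0.036] turn -0.885
```

Emit:
carry_out:
  hand: [-1, -1, -1, -1]
  dp:
    - [-0.283, -0.646, 0.036]
    - [-0.283, -0.646, 0.036]
    - [-0.283, -0.646, 0.036]
    - [-0.283, -0.646, 0.036]
  turn: [-0.885, -0.885, -0.885, -0.885]

```text
time: 0.58
tcp_pos: [0.2442, -0.5698, 0.2227]
eef_rot: [-2.878, 1.255, -0.002]
force: [-0.5, -0.9, 0.2]
finger_gap: 1.001
```

Emit:
carry_out:
  hand: [-1, -1, -1, -1]
  dp:
    - [0.036, -0.704, 0.036]
    - [0.036, -0.704, 0.036]
    - [0.036, -0.704, 0.036]
    - [0.036, -0.704, 0.036]
  turn: [-0.885, -0.885, -0.885, -0.885]

```text
time: 0.92
tcp_pos: [0.3094, -0.5161, 0.2184]
eef_rot: [-3.09, 0.561, -0.002]
force: [-1.0, -0.6, 0.7]
finger_gap: 0.999
```

Emit:
carry_out:
  hand: [-1, -1, -1, -1]
  dp:
    - [0.347, -0.614, 0.036]
    - [0.347, -0.614, 0.036]
    - [0.347, -0.614, 0.036]
    - [0.347, -0.614, 0.036]
  turn: [-0.885, -0.885, -0.885, -0.885]

```text
time: 1.25
tcp_pos: [0.3747, -0.4623, 0.2141]
eef_rot: [-3.137, -0.164, -0.003]
force: [-0.8, -0.9, 0.2]
finger_gap: 0.995
```

```bash
python3 plan.py .568 -.305 .2 84.9 3
```

```text
t 1.25 p [ 0.3747 -0.4623  0.2141] head 5.98 tilt [ 1.6e-03  9.0e-04 -1.0e+00] F [-0.8 -0.9  0.2] gap 0.995 q [ 1.44  0.5  -0.79  1.7   0.39  1.11  0.63]
dp [ 0.58  -0.379  0.039] turn -0.877
dp [ 0.687 -0.083  0.039] turn -0.877
dp [0.653 0.231 0.039] turn -0.877
```

Emit:
carry_out:
  hand: [-1, -1, -1, -1, -1]
  dp:
    - [0.58, -0.379, 0.039]
    - [0.58, -0.379, 0.039]
    - [0.58, -0.379, 0.039]
    - [0.58, -0.379, 0.039]
    - [0.58, -0.379, 0.039]
  turn: [-0.877, -0.877, -0.877, -0.877, -0.877]

```text
time: 1.67
tcp_pos: [0.4371, -0.4132, 0.2089]
eef_rot: [-3.021, -0.861, -0.0]
force: [-0.8, 0.1, 0.1]
finger_gap: 1.004
```

Emit:
carry_out:
  hand: [-1, -1, -1, -1, -1]
  dp:
    - [0.687, -0.083, 0.039]
    - [0.687, -0.083, 0.039]
    - [0.687, -0.083, 0.039]
    - [0.687, -0.083, 0.039]
    - [0.687, -0.083, 0.039]
  turn: [-0.877, -0.877, -0.877, -0.877, -0.877]

```text
time: 2.08
tcp_pos: [0.5016, -0.3621, 0.204]
eef_rot: [-2.748, -1.52, 0.0]
force: [-0.3, -0.7, -0.3]
finger_gap: 1.001
```

Emit:
carry_out:
  hand: [-0.5, -0.5, -0.5, -0.5, -0.5, -0.5, -0.5]
  dp:
    - [0.653, 0.231, 0.039]
    - [0.653, 0.231, 0.039]
    - [0.653, 0.231, 0.039]
    - [0.653, 0.231, 0.039]
    - [0.653, 0.231, 0.039]
    - [0.653, 0.231, 0.039]
    - [0.653, 0.231, 0.039]
  turn: [-0.877, -0.877, -0.877, -0.877, -0.877, -0.877, -0.877]

```text
time: 2.67
tcp_pos: [0.5657, -0.3123, 0.1995]
eef_rot: [-2.339, -2.097, 0.001]
force: [0.2, -0.1, -0.2]
finger_gap: 0.75
```

```bash
python3 plan.py .568 -.305 .13 84.9 1
python3 - <<'E'
from h import *
save(grab('scene'),'pics/s1.png')
f=cv2.imread('pics/s1.png')[120:340,160:420];cv2.imwrite('pics/s1c.png',cv2.resize(f,None,fx=2.5,fy=2.5))
E
```

```text
t 2.67 p [ 0.5657 -0.3123  0.1995] head 83.75 tilt [-7.e-04 -5.e-04 -1.e+00] F [ 0.2 -0.1 -0.2] gap 0.75 q [ 1.15  0.72 -1.05  1.57  0.66  1.24  1.44]
dp [0.063 0.013 0.579] turn -0.038
```

View pics/s1c.png

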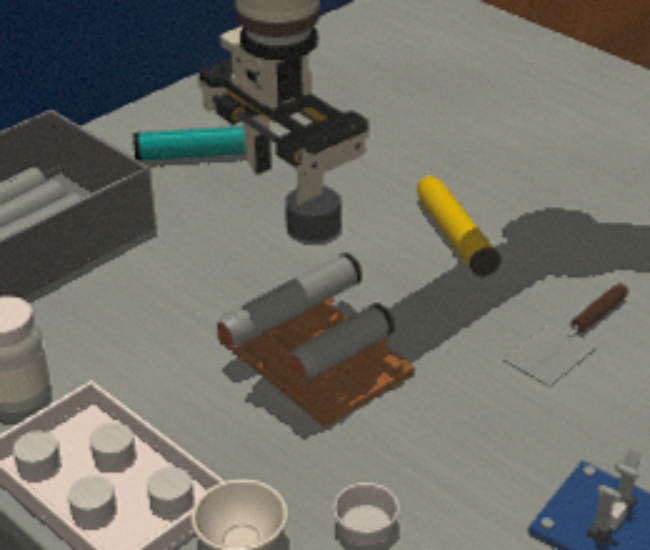

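The gripper hangs over the long tube with its jaws across the tube axis. The black cap end faces the robot. Now going down.

Emit:
carry_out:
  hand: [-0.5, -0.5, -0.5, -0.5, -0.5]
  dp:
    - [0.06, 0.013, 0.58]
    - [0.06, 0.013, 0.58]
    - [0.06, 0.013, 0.58]
    - [0.06, 0.013, 0.58]
    - [0.06, 0.013, 0.58]
  turn: [-0.038, -0.038, -0.038, -0.038, -0.038]

```text
time: 3.13
tcp_pos: [0.5697, -0.3044, 0.1318]
eef_rot: [2.311, 2.125, 0.001]
force: [-0.2, 0.0, 0.2]
finger_gap: 0.749
```

```bash
python3 plan.py .568 -.305 .033 84.9 1
```

```text
t 3.13 p [ 0.5697 -0.3044  0.1318] head 85.19 tilt [ 1.8e-03 -6.0e-04 -1.0e+00] F [-0.2  0.   0.2] gap 0.749 q [ 1.11  0.79 -1.01  1.63  0.73  1.13  1.4 ]
dp [-0.005 -0.015  0.824] turn 0.01
```

Emit:
carry_out:
  hand: [-0.5, -0.5, -0.5, -0.5, -0.5, -0.5, -0.5, -0.5]
  dp:
    - [0, -0.01, 0.3]
    - [0, -0.01, 0.5]
    - [0, -0.01, 0.65]
    - [0, -0.01, 0.75]
    - [0, -0.01, 0.82]
    - [0, -0.01, 0.82]
    - [0, -0.01, 0.82]
    - [0, -0.01, 0.82]
  turn: [0, 0, 0, 0, 0, 0, 0, 0]

```text
time: 3.8
tcp_pos: [0.5689, -0.3039, 0.0332]
eef_rot: [2.309, 2.127, 0.002]
force: [0.0, 0.9, -0.1]
finger_gap: 0.749
```

```bash
python3 plan.py .568 -.305 .033 84.9 1
```

```text
t 3.8 p [ 0.5689 -0.3039  0.0332] head 85.29 tilt [ 2.1e-03 -7.0e-04 -1.0e+00] F [ 0.   0.9 -0.1] gap 0.749 q [ 1.06  0.9  -0.91  1.68  0.83  1.    1.34]
dp [-0.01  -0.007  0.001] turn 0.013
```

Close, then lift.

Emit:
carry_out:
  hand: [1, 1, 1, 1, 1, 1, 1, 1]
  dp:
    - [0, 0, 0]
    - [0, 0, 0]
    - [0, 0, 0]
    - [0, 0, 0]
    - [0, 0, 0]
    - [0, 0, 0]
    - [0, 0, 0]
    - [0, 0, 0]
  turn: [0, 0, 0, 0, 0, 0, 0, 0]

```text
time: 4.47
tcp_pos: [0.5677, -0.3052, 0.032]
eef_rot: [2.311, 2.126, -0.002]
force: [0.2, -3.6, 2.5]
finger_gap: 0.402
```

Emit:
carry_out:
  hand: [1, 1, 1, 1, 1, 1, 1, 1]
  dp:
    - [0, 0, -0.1]
    - [0, 0, -0.25]
    - [0, 0, -0.45]
    - [0, 0, -0.65]
    - [0, 0, -0.85]
    - [0, 0, -1]
    - [0, 0, -1]
    - [0, 0, -1]
  turn: [0, 0, 0, 0, 0, 0, 0, 0]

```text
time: 5.13
tcp_pos: [0.5686, -0.303, 0.1535]
eef_rot: [2.308, 2.128, 0.002]
force: [0.2, -0.1, -3.4]
finger_gap: 0.405
```

```bash
python3 plan.py .5484 .1712 .17 7.7 5
```

```text
t 5.13 p [ 0.5686 -0.303   0.1535] head 85.35 tilt [ 2.4e-03 -8.0e-04 -1.0e+00] F [ 0.2 -0.1 -3.4] gap 0.405 q [ 1.12  0.77 -1.03  1.62  0.7   1.16  1.42]
dp [ 0.785 -0.098 -0.028] turn 0.518
dp [ 0.73  -0.304 -0.028] turn 0.518
dp [ 0.622 -0.489 -0.028] turn 0.518
dp [ 0.469 -0.637 -0.028] turn 0.518
dp [ 0.281 -0.74  -0.028] turn 0.518
```

Emit:
carry_out:
  hand: [1, 1, 1, 1, 1]
  dp:
    - [0.2, -0.02, -0.01]
    - [0.4, -0.05, -0.02]
    - [0.6, -0.08, -0.028]
    - [0.785, -0.098, -0.028]
    - [0.785, -0.098, -0.028]
  turn: [0.12, 0.26, 0.4, 0.518, 0.518]

```text
time: 5.55
tcp_pos: [0.5628, -0.2012, 0.1543]
eef_rot: [-2.569, -1.8, -0.001]
force: [0.9, 1.0, -2.2]
finger_gap: 0.406
```

Emit:
carry_out:
  hand: [1, 1, 1, 1, 1]
  dp:
    - [0.2, -0.08, -0.01]
    - [0.4, -0.16, -0.02]
    - [0.6, -0.24, -0.028]
    - [0.73, -0.304, -0.028]
    - [0.73, -0.304, -0.028]
  turn: [0.12, 0.26, 0.4, 0.518, 0.518]

```text
time: 5.97
tcp_pos: [0.5584, -0.1077, 0.1578]
eef_rot: [-2.789, -1.437, 0.0]
force: [-0.3, 1.0, -2.2]
finger_gap: 0.405
```

Emit:
carry_out:
  hand: [1, 1, 1, 1, 1]
  dp:
    - [0.16, -0.12, -0.01]
    - [0.32, -0.25, -0.02]
    - [0.48, -0.38, -0.028]
    - [0.622, -0.489, -0.028]
    - [0.622, -0.489, -0.028]
  turn: [0.12, 0.26, 0.4, 0.518, 0.518]

```text
time: 6.38
tcp_pos: [0.5545, -0.0132, 0.1614]
eef_rot: [-2.958, -1.047, -0.0]
force: [0.4, 0.9, -1.6]
finger_gap: 0.408
```

```bash
python3 plan.py .5484 .1712 .17 7.7 2
```

```text
t 6.38 p [ 0.5545 -0.0132  0.1614] head 38.96 tilt [-0.0011  0.0034 -1.    ] F [ 0.4  0.9 -1.6] gap 0.408 q [ 0.69  0.55 -0.93  1.84  0.51  1.01  0.23]
dp [ 0.463 -0.613 -0.036] turn 0.521
dp [ 0.281 -0.716 -0.036] turn 0.521
```

Emit:
carry_out:
  hand: [1, 1, 1, 1, 1]
  dp:
    - [0.12, -0.15, -0.01]
    - [0.24, -0.3, -0.02]
    - [0.36, -0.46, -0.036]
    - [0.463, -0.613, -0.036]
    - [0.463, -0.613, -0.036]
  turn: [0.12, 0.26, 0.4, 0.521, 0.521]

```text
time: 6.8
tcp_pos: [0.5518, 0.0787, 0.1659]
eef_rot: [-3.073, -0.634, 0.0]
force: [-1.0, 1.4, -1.7]
finger_gap: 0.404
```

Emit:
carry_out:
  hand: [1, 1, 1, 1, 1, 1, 1]
  dp:
    - [0.08, -0.18, -0.01]
    - [0.16, -0.36, -0.02]
    - [0.22, -0.54, -0.036]
    - [0.281, -0.716, -0.036]
    - [0.281, -0.716, -0.036]
    - [0.281, -0.716, -0.036]
    - [0.281, -0.716, -0.036]
  turn: [0.12, 0.26, 0.4, 0.521, 0.521, 0.521, 0.521]

```text
time: 7.38
tcp_pos: [0.5503, 0.1637, 0.1694]
eef_rot: [3.134, 0.205, -0.003]
force: [0.1, -0.4, -1.9]
finger_gap: 0.403
```

```bash
python3 plan.py .5484 .1712 .1 7.7 1
python3 - <<'E'
from h import *
for n in('top','scene'):
    f=grab(n);c=cloud(f);hsv=cv2.cvtColor(f['frame'],cv2.COLOR_RGB2HSV)
    cr=f['frame'][140:320,20:280,::-1] if n=='top' else f['frame'][220:460,340:600,::-1]
    cv2.imwrite(f'pics/{n}2.png',cv2.resize(cr,None,fx=2.4,fy=2.4))
E
python3 -c "
import cv2,numpy as np
a=cv2.imread('pics/top2.png');b=cv2.imread('pics/scene2.png');b=cv2.resize(b,(a.shape[1]*6//10,b.shape[0]*6//10));a=cv2.resize(a,(400,277));b=cv2.resize(b,(400,369))
a=cv2.copyMakeBorder(a,0,92,0,0,0);cv2.imwrite('pics/both2.png',np.hstack([a,b]))"
```

```text
t 7.38 p [0.5503 0.1637 0.1694] head 7.48 tilt [-0.0018 -0.0014 -1.    ] F [ 0.1 -0.4 -1.9] gap 0.403 q [ 0.28  0.52 -0.81  1.79  0.44  1.02 -0.57]
dp [-0.007 -0.065  0.578] turn -0.007
```

View pics/both2.png

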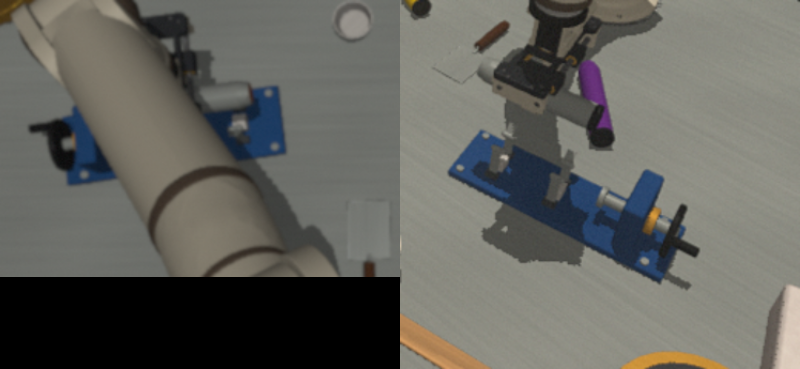

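Both views show the tube held over the extruder with its black cap towards the ram and its taper away. I'll check where the tube ends are relative to the hand.

```bash
cat > ends.py <<'E'
from h import *
d=np.array([-.1346,.9909]);ex=np.array([d[1],-d[0]])
def ends(o=None):
    s=robot.state();o=np.array([.5484,.1712]);za=s['tcp_pos'][2]+.019
    print('tcp local mm',((s['tcp_pos'][:2]-o)@ex*1000).round(1),((s['tcp_pos'][:2]-o)@d*1000).round(1),'axis z',za.round(4))
    for n in('top','scene'):
        f=grab(n);c=cloud(f);L=np.stack([(c[...,:2]-o)@ex*1000,(c[...,:2]-o)@d*1000,(c[...,2]-za)*1000],-1)
        m=(f['range_z']>0)&(abs(L[...,0])<24)&(abs(L[...,1])<130)&(abs(L[...,2])<26)
        p=L[m]
        for sg in(1,-1):
            k=p[(p[:,1]*sg>60)]
            if len(k)>15:
                t=k[abs(k[:,1])<76]
                print(n,sg,len(k),'end',np.percentile(k[:,1]*sg,[90,97,99.5]).round(1),'x range',np.percentile(t[:,0],[3,97]).round(1) if len(t) else '','ztop',np.percentile(t[:,2],97).round(1) if len(t) else '')
ends()
E
python3 ends.py
```

```text
tcp local mm 1.2 -8.4 axis z 0.1886
top -1 381 end [ 99.8 101.2 101.8] x range [-19.   14.5] ztop 22.6
scene 1 233 end [81.4 81.8 82.1] x range [-5.4 22.9] ztop 20.8
scene -1 166 end [95.7 98.2 99.1] x range [-1.  19.4] ztop 21.7
```

Emit:
carry_out:
  hand: [1, 1, 1, 1, 1, 1, 1]
  dp:
    - [-0.007, -0.07, 0.15]
    - [-0.007, -0.07, 0.3]
    - [-0.007, -0.07, 0.45]
    - [-0.007, -0.07, 0.6]
    - [-0.007, -0.07, 0.62]
    - [-0.007, -0.07, 0.62]
    - [-0.007, -0.07, 0.62]
  turn: [-0.007, -0.007, -0.007, -0.007, -0.007, -0.007, -0.007]

```text
time: 8.17
tcp_pos: [0.5493, 0.1733, 0.0967]
eef_rot: [-3.134, -0.208, -0.001]
force: [0.3, -0.3, -2.3]
finger_gap: 0.403
```

```bash
python3 plan.py .5483 .1722 .066 7.7 1; python3 ends.py
```

```text
t 8.17 p [0.5493 0.1733 0.0967] head 7.6 tilt [ 5.e-04  4.e-04 -1.e+00] F [ 0.3 -0.3 -2.3] gap 0.403 q [ 0.21  0.62 -0.75  1.84  0.53  0.9  -0.65]
dp [-0.009  0.008  0.256] turn -0.003
tcp local mm 1.1 2.0 axis z 0.1157
top -1 259 end [90.  91.1 91.6] x range [-19.1  14.9] ztop 24.0
scene 1 297 end [91.5 91.9 92.2] x range [-7.  21.9] ztop 21.1
scene -1 169 end [85.2 87.9 88.8] x range [-8.3 20.2] ztop 21.6
```

The ends are at -91 and +92 mm, so it's centred. Going down onto the clips.

Emit:
carry_out:
  hand: [1, 1, 1, 1, 1, 1, 1, 1]
  dp:
    - [-0.009, 0, 0.08]
    - [-0.009, 0, 0.16]
    - [-0.009, 0, 0.22]
    - [-0.009, 0, 0.26]
    - [-0.009, 0, 0.29]
    - [-0.009, 0, 0.31]
    - [-0.009, 0, 0.31]
    - [-0.009, 0, 0.31]
  turn: [0, 0, 0, 0, 0, 0, 0, 0]

```text
time: 8.93
tcp_pos: [0.5492, 0.1738, 0.0596]
eef_rot: [-3.134, -0.21, -0.004]
force: [3.2, -0.3, 1.7]
finger_gap: 0.405
```

```bash
python3 plan.py .5483 .1732 .031 7.7 1; python3 ends.py
```

```text
t 8.93 p [0.5492 0.1738 0.0596] head 7.66 tilt [ 2.8e-03  7.0e-04 -1.0e+00] F [ 3.2 -0.3  1.7] gap 0.405 q [ 0.18  0.67 -0.71  1.85  0.57  0.83 -0.69]
dp [-0.009  0.004  0.239] turn -0.001
tcp local mm 1.1 2.5 axis z 0.0786
top 1 17 end [128.5 129.2 129.4] x range  ztop 
top -1 242 end [89.5 90.5 90.8] x range [-18.7  15.3] ztop 23.8
scene 1 361 end [119.9 126.1 129.2] x range [-6.7 21.6] ztop 20.9
scene -1 165 end [84.7 87.4 88. ] x range [-6.9 20.2] ztop 21.0
```

Contact. The clips push 3 N towards +x, so I back off the lateral shift and press in.

Emit:
carry_out:
  hand: [1, 1, 1, 1, 1, 1, 1, 1, 1, 1, 1, 1]
  dp:
    - [0.008, 0.004, 0.0]
    - [0.008, 0.004, 0.02]
    - [0.008, 0.004, 0.05]
    - [0.008, 0.004, 0.08]
    - [0.008, 0.004, 0.11]
    - [0.008, 0.004, 0.14]
    - [0.008, 0.004, 0.17]
    - [0.008, 0.004, 0.2]
    - [0.008, 0.004, 0.22]
    - [0.008, 0.004, 0.24]
    - [0.008, 0.004, 0.24]
    - [0.008, 0.004, 0.24]
  turn: [0, 0, 0, 0, 0, 0, 0, 0, 0, 0, 0, 0]

```text
time: 10.03
tcp_pos: [0.5482, 0.1723, 0.0299]
eef_rot: [3.133, 0.209, -0.002]
force: [-0.8, -1.7, 3.2]
finger_gap: 0.408
```

```bash
python3 plan.py .5483 .1732 .031 7.7 1; python3 ends.py
```

```text
t 10.03 p [0.5482 0.1723 0.0299] head 7.63 tilt [-0.0011 -0.0013 -1.    ] F [-0.8 -1.7  3.2] gap 0.408 q [ 0.16  0.71 -0.67  1.86  0.61  0.79 -0.71]
dp [ 0.002 -0.007 -0.009] turn -0.002
tcp local mm -0.1 1.1 axis z 0.0489
top 1 80 end [127.3 129.2 129.6] x range  ztop 
top -1 185 end [91.1 92.  92.3] x range [-11.5  14.3] ztop 24.5
scene 1 372 end [121.4 127.1 129.5] x range [-14.   21.7] ztop 21.5
scene -1 163 end [84.3 87.2 88.4] x range [-10.4  21.1] ztop 21.4
```

Looks home. I'll press a little more to confirm the saddle stop.

Emit:
carry_out:
  hand: [1, 1, 1, 1, 1]
  dp:
    - [0, 0, 0.01]
    - [0, 0, 0.02]
    - [0, 0, 0.03]
    - [0, 0, 0.03]
    - [0, 0, 0.03]
  turn: [0, 0, 0, 0, 0]

```text
time: 10.55
tcp_pos: [0.5483, 0.1724, 0.0296]
eef_rot: [3.131, 0.208, -0.0]
force: [-9.7, -6.3, 32.9]
finger_gap: 0.409
```

```bash
python3 plan.py .5483 .1732 .031 7.7 1
```

```text
t 10.55 p [0.5483 0.1724 0.0296] head 7.6 tilt [ 0.     -0.0034 -1.    ] F [-9.7 -6.3 32.9] gap 0.409 q [ 0.16  0.71 -0.67  1.86  0.61  0.79 -0.72]
dp [ 0.001 -0.007 -0.012] turn -0.003
```

It is stiff at 33 N with no motion, so it's on the saddles. Relax, release and lift.

Emit:
carry_out:
  hand: [1, 1, -0.5, -0.5, -0.5, -0.5, -0.5]
  dp:
    - [0, 0, -0.03]
    - [0, 0, -0.03]
    - [0, 0, -0.03]
    - [0, 0, -0.03]
    - [0, 0, -0.03]
    - [0, 0, -0.03]
    - [0, 0, -0.03]
  turn: [0, 0, 0, 0, 0, 0, 0]

```text
time: 11.13
tcp_pos: [0.5485, 0.1732, 0.0298]
eef_rot: [-3.134, -0.209, 0.001]
force: [0.5, 0.1, -0.6]
finger_gap: 0.715
```

Emit:
carry_out:
  hand: [-0.5, -0.5, -0.5, -0.5, -0.5, -0.5]
  dp:
    - [0, 0, -0.15]
    - [0, 0, -0.35]
    - [0, 0, -0.6]
    - [0, 0, -0.9]
    - [0, 0, -1]
    - [0, 0, -1]
  turn: [0, 0, 0, 0, 0, 0]

```text
time: 11.63
tcp_pos: [0.5512, 0.1743, 0.1539]
eef_rot: [-3.133, -0.209, -0.011]
force: [0.4, 0.0, -0.2]
finger_gap: 0.747
```

```bash
python3 plan.py .42 -.02 .2 7.7 2
```

```text
t 11.63 p [0.5512 0.1743 0.1539] head 7.62 tilt [ 0.0067  0.0018 -1.    ] F [ 0.4  0.  -0.2] gap 0.747 q [ 0.25  0.54 -0.8   1.8   0.46  0.99 -0.6 ]
dp [-0.649  0.73  -0.192] turn -0.001
dp [-0.65   0.729 -0.192] turn -0.001
```

Move aside for a clear look.

Emit:
carry_out:
  hand: [-0.5, -0.5, -0.5, -0.5]
  dp:
    - [-0.3, 0.3, -0.2]
    - [-0.65, 0.73, -0.2]
    - [-0.65, 0.73, -0.2]
    - [-0.65, 0.73, -0.2]
  turn: [0, 0, 0, 0]

```text
time: 11.97
tcp_pos: [0.4784, 0.0674, 0.1719]
eef_rot: [3.129, 0.196, -0.011]
force: [-0.3, -0.6, -0.7]
finger_gap: 0.75
```

Emit:
carry_out:
  hand: [-0.5, -0.5, -0.5, -0.5]
  dp:
    - [-0.3, 0.6, -0.2]
    - [-0.6, 1, -0.2]
    - [-0.65, 1, -0.2]
    - [-0.65, 1, -0.2]
  turn: [0, 0, 0, 0]

```text
time: 12.3
tcp_pos: [0.4186, -0.0575, 0.197]
eef_rot: [3.134, 0.203, -0.005]
force: [-0.5, -0.8, -0.4]
finger_gap: 0.75
```

Run:
```python
from h import *
a=grab('top');b=grab('scene')
d=np.array([-.1346,.9909]);o=np.array([.5484,.1712]);ex=np.array([d[1],-d[0]])
for n,f in(('top',a),('scene',b)):
    c=cloud(f);L=np.stack([(c[...,:2]-o)@ex*1000,(c[...,:2]-o)@d*1000,c[...,2]*1000],-1)
    m=(f['range_z']>0)&(abs(L[...,0])<16)&(abs(L[...,1])<100)&(L[...,2]>38)&(L[...,2]<120);p=L[m]
    for lo in(-90,-75,-35,0,20,60,75):
        k=p[(p[:,1]>=lo)&(p[:,1]<lo+15)]
        if len(k)>5: print(n,lo,len(k),'ztop',np.percentile(k[:,2],92).round(1),'xmed',np.median(k[:,0]).round(1))
    q=p[abs(p[:,0])<14]; print(n,'ends',np.percentile(q[:,1],[.5,2,98,99.5]).round(1))
A=cv2.resize(a['frame'][160:300,20:230,::-1],(400,267));B=cv2.resize(b['frame'][270:420,340:565,::-1],(400,267))
cv2.imwrite('pics/end.png',np.hstack([A,B]))
print(robot.state()['tcp_pos'],robot.state()['time'])
```

```text
top -35 84 ztop 71.3 xmed -2.0
top 0 85 ztop 71.1 xmed -2.2
top 20 84 ztop 70.6 xmed -2.1
top 60 89 ztop 71.7 xmed -1.6
top 75 86 ztop 71.1 xmed -2.4
top ends [-51.7 -49.   86.5  88.6]
scene -90 62 ztop 67.5 xmed 9.1
scene -75 70 ztop 69.0 xmed 8.5
scene -35 73 ztop 69.1 xmed 8.3
scene 0 66 ztop 69.7 xmed 5.6
scene 20 68 ztop 69.9 xmed 5.8
scene 60 74 ztop 69.8 xmed 5.2
scene 75 72 ztop 69.9 xmed 6.9
scene ends [-87.6 -84.8  90.8  91.3]
[ 0.41918577 -0.05774092  0.19719743] 12.4
```

View pics/end.png

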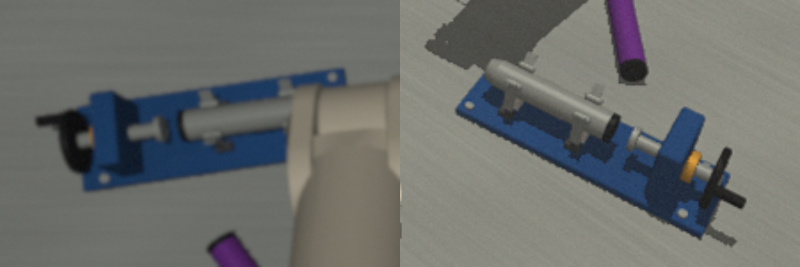

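The tube sits level in both clips. Its top is at about 70 mm all along, and the cap faces the ram at about 90 mm. Handing in.

```bash
python3 -c "
from bench import robot
print(robot.sign_off())"
```

```text
the job is handed in; nothing more can be done
None
```

I took the long steel tube from the rest and pressed it into both extruder clips until it reached the saddles. Its black cap faces the ram and its tapered end points away. I handed the job in at about 12.4 s with the gripper open and clear of everything.

Last checks:
- **Fully home:** after the snap, a further push read 33 N and moved the tool by less than 0.5 mm. The tube's top measured 69–71 mm along most of its length in both views, against 69 mm expected. The scene view's 67.5 mm at the far end is the taper.
- **Centring:** the cap end measured about 89 mm from the middle in the top view and 91 mm in the scene view, so centring is good to about 1–2 mm.
- **Disagreements:** the top view reads about 2 mm higher than the scene view. In the last top picture the arm hid the tapered end, so only the scene view confirms it.
- **Bystanders:** the short tube and the tin were not touched at any point, but I did not measure them again at the end.

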